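# Set up the bench magnifier over a dish of mineral grains

### The arm

A 6-joint arm with a two-finger parallel gripper is mounted at the origin on a cart in front of the work surface, level with it; the furniture and walls round the work are solid. World frame = base frame: x ahead of the robot, y to its left, z up, the work surface at z = 0. Lengths are in m, angles in rad, forces in N, time in s.
With the tool pointing down it reaches from about 0.425 to 0.95 m from the base axis. Payload 3.5 kg.
Tool frame: the origin (TCP) lies between the finger pads; the fingertips stand 19 mm ahead of it and the grasp point (between the pads) is the TCP; z points along the fingers, y is the line along which they close (so a half turn about z gives the same grasp; the last joint's range is limited). The gripper opens to 85 mm and grips with 20 to 120 N. Pads are 22 mm wide; open, the fingers measure 114 mm over their backs; the gripper's body (76 mm by 85 mm) begins 54 mm behind the grasp point. The pads swing forward as they close: fully open they stand 13 mm farther back than shut.
Start: joints at [-1.453, 0.286, 1.577, -0, 1.279, -0.15], TCP at [0.179, -0.651, 0.25] pointing down, gripper open.
Joint ranges: [-2.77, 2.77], [-0.9, 2.22], [0.21, 2.48], [-1.53, 4.67], [0.24, 2.81], [-2.84, 2.84]. Speed limits (rad/s): [2.79, 2.79, 3.14, 3.14, 3.14, 3.14].

### API

Orientations are given as a unit quaternion [x, y, z, w].
In Python, from plant import get_state, cams, ctrl gives the robot as it stands. The module is installed in compiled form; this text tells all that it offers.
- The arm moves only by the tool jog_arm, never from a script. Its argument "deltas" is text: rows parted by semicolons, each of 6 numbers parted by spaces: the shift along the world's x, y, z normalised to -1 to 1, where 1 is 0.02 m, then the turn, a rotation vector about the world's x, y, z normalised to -1 to 1, where 1 is 0.1 rad. In form: x y z ax ay az; .... A call has 1 to 20 rows; each row shifts and turns the commanded pose from where the row before left it; what a row does not reach is not made up. A row lasts 1/8 s, in which the tool goes at most 62.5 mm and 10.7 degrees, less where a joint would pass 70% of its speed; a pose out of reach is approached as far as the arm can. A call with a number of a shift or a turn outside -1 to 1 is refused whole. A call with a gripper value outside its range is refused whole. "gripper" is the opening, from 0 (shut) to 1 (fully open), set as the call begins (left out, the last holds). The fingers move at their own pace and stop on an object; "squeeze" is the grip in N (left out, the last holds). Time passes only in rows, so rows that do not move let the fingers close. It gives the time, the measured TCP pose, the force, the opening and the grip force at its end, in the units of the state.
- get_state(): the state, without advancing time (a new reading comes with each control period).
- cams.read_camera(name): name is "scene" or "top" or "wrist"; returns a dict with "color" (480x640x3 uint8, blue, green, red), "vfov" (degrees; the focal length in pixels is half the picture's height over the tangent of half this angle, whatever the lens; pixels are square), "cx", "cy" (the principal point, pixels), "rvec" (rotation vector, rad) and "tvec" (3), from world to camera coordinates, as OpenCV has them. Camera axes: x right, y down, z forward; pixel columns grow to the right and rows downward; lengths in m; the calibration is good to about 2 mm. A picture is of the moment at which its call begins. There is no depth.
- ctrl.sign_off(): hands the job in; it is judged then, once.
The state is a dict: "time": time; "qpos": joint angles; "dq": joint speeds; "joint_efforts": joint torques, N m; "eef_pos": TCP position; "tcp_rot": TCP orientation; "contact_force": force on the tool from outside, world axes, zero at the start; "wrist_torque": the same for the moment, N m; "opening": opening from 0.0 (shut) to 1.0 (fully open); "finger_force": force on a finger pad.
Only numpy, scipy, OpenCV 4.12 (cv2) and the standard library are available. Lean on these libraries where they do the work, as an engineer would, in place of code of your own. Each camera call takes 0.05 s, during which the arm holds its last target. There are 200 camera calls.

### The job

Set the round dish of mineral grains level on the white viewing plate, inside its rim, then mount the magnifier over it: lift the magnifier out of the wooden block by its knob, pass its T-shaped foot through the slot of the aluminium rail, press it down against its spring and turn it a quarter turn so that the foot catches under the slot's lips, and let go. The lens must end up centred over the dish; leave the blower, tweezers, pencil and folding loupe where they are.

Things in the scene. Friction and masses are not known exactly. Their poses are not given: they have to be found in the camera images.
- dish: Clear round dish with brown mineral grains, 60 mm in diameter, 13 mm high, 35 g, loose; stands on the worktop at the start. Origin: centre of its underside, z up. Pinch it across its diameter.
- stand: Viewing stand, fixed to the worktop: grey base plate 180 x 260 mm (local x, y), its top 14 mm above the worktop, on four rubber feet, with a T-slot rail on its far side. Origin: underside of the feet, centre of the plate. Local -x is the side of the white viewing plate, local y runs along the rail, z up.
- rail_top (a point): Middle of the slot, level with the rail's top face, 54 mm above the worktop; axes as the stand. Bare aluminium rail 56 mm wide, 40 mm high, 240 mm long along y, black end caps. The slot in its top runs its whole length: 16 mm wide (19 mm in the top 1.5 mm) between lips 7 mm thick; below them a cavity 42 mm wide, its floor 35 mm below the top face. The foot can go in anywhere along it.
- plate: White round viewing plate, 90 mm in diameter, 4 mm thick, fixed on the base plate in front of the rail (on the robot's side), its centre 95 mm from the slot's centre line; where it stands along the rail varies. Origin: centre of its underside.
- plate_seat (a point): Centre of the viewing plate's top face, where the dish is to stand: 18 mm above the worktop. A thin grey rim, 72 mm inner and 78 mm outer diameter, stands 2 mm above this face round the dish's place.
- block: Light wooden parking block, 84 x 116 x 34 mm (local x, y, z), fixed, with two slots 40 x 18 mm (long side along local x) at local y = +29 and -29 mm. The magnifier stands in the one at +29 mm, its arm pointing to local -x. Origin: centre of its underside.
- magnifier: Bench magnifier, 170 mm tall, 0.42 kg, loose, upright in the block at the start: steel column 16 mm thick, black arm along local +x with a round lens, black knob on top; below, a sprung black flange 44 mm square and a steel T-foot. Origin: on the column's axis at the relaxed flange's underside (34 mm above the worktop at the start); z up, x along the arm. Lens ends on the stand's -x side.
- foot (a point): Upper face of the T-foot, 4 mm below the magnifier's origin. The foot is a bar 33 mm long along local x (as the arm), 12 mm wide, 9 mm high (lowest 3 mm: 30 x 9 mm), on a neck 12 mm thick. It passes the slot with the arm along the rail; a quarter turn, either way, sets it across. It comes free under the lips when the flange is pressed more than 3 mm (best 5 to 6 mm), and only then can it turn.
- lens (a point): Centre of the magnifier's lens: 95 mm from the column's axis along the arm (local x of the magnifier), 93 mm above its origin. The lens ring is 66 mm in diameter and 10 mm thick.
- knob (a point): Centre of the magnifier's knob, 137 mm above its origin, on the column's axis. The knob is black, 38 mm high, with two flats 26 mm apart across the arm's direction (grip with the fingers closing along the magnifier's x) and 34 mm wide along y. The arm's top is 40 mm below this point.
- flange (a joint): Compression of the magnifier's sprung flange (m): 0 relaxed, 0.008 the stop. Takes 6 N to begin, 9.5 N at 5 mm, 11.6 N at 8 mm. With the flange on the rail, the origin is this far below the rail's top. Once turned and let go, the spring pulls the foot up against the lips and clamps with about 8 N, at 0.003.
- blower: Black rubber dust blower, 100 mm long, lying on the worktop in front of the pine chest; to be left alone. Origin: centre of its underside. The chest is fixed, 374 mm high, its front at world x = 0.61 (round drawer knobs stand out a little further), from y = 0.06 to 0.53: keep the gripper clear of it.
- tweezers: Steel tweezers, 126 mm long, lying on the worktop; to be left alone. Origin: centre of the underside.
- pen: Green pencil, 112 mm long, lying on the worktop; to be left alone. Origin: centre of the underside.
- loupe: Small folding pocket loupe, 36 mm, lying on the worktop; to be left alone. Origin: centre of the underside.

How it is judged:
On the way, in this order (a step that is already met when the one before it is completed fails the run):
1. the dish stands level inside the plate's rim, let go (horizontal distance between dish and plate_seat below 0.008 m and z of dish in the frame of plate_seat below 0.0015 m and angle between dish's own z axis and vertical below 0.05 rad and contact force between the fingers and dish below 0.1 N), for 0.2 s.
2. the magnifier's foot is through the slot and turned across it (z of magnifier in the frame of rail_top below -0.0015 m and x of magnifier in the frame of rail_top between -0.005 and 0.005 m and angle between the x axis of magnifier and the y axis of stand, either way round above 1.3 rad), for 0.2 s.
At the end, for the whole second after the job is handed in: Dish level inside the plate's rim, within 8 mm of its centre. Magnifier upright on the rail, foot under the lips and across the slot within 15 degrees, clamped by its spring, lens within 14 mm of the dish's centre seen from above. All released and at rest (all of step 2 and horizontal distance between dish and plate_seat below 0.008 m and z of dish in the frame of plate_seat below 0.0015 m and angle between each of dish, magnifier's own z axis and vertical below 0.05 rad and z of magnifier in the frame of rail_top above -0.006 m and value of joint flange between 0.0015 and 0.005 m and horizontal distance between lens and dish below 0.014 m and linear speed of each of magnifier, dish below 0.01 m/s); the robot touches nothing.
It fails at once if the dish is tipped so that grains spill (more than 20 degrees) (angle between dish's own z axis and vertical above 0.35 rad).
It fails at once if a bystander is pushed away by more than 30 mm (distance of any of blower, tweezers, pen, loupe from where it was at the start of the episode above 0.03 m).
It also fails if it takes over 72 s, if anything falls off the work surface, if the arm or the gripper's body presses on something with over 40 N, if the wrist force passes 120 N, or if a joint passes its speed limit or range.

## Working session

There is one attempt and no reset: what is moved stays moved. The work goes in short steps, Python scripts to look and compute and a tool call to move; the robot and the scene stay as the last step left them, time stands still between calls to the robot, and variables do not carry over. Pictures are saved under pics/ and viewed, at most 12 in all, crops included, and the job is handed in when it is done.

Besides the shell and the picture viewer there is one more tool, called after "Emit:" by a JSON object that holds its "api" and its "payload", one argument or row to a line. jog_arm: Moves the arm, as the interface text tells. Its arguments: {"type":"object","properties":{"deltas":{"type":"string"},"gripper":{"type":"number"},"squeeze":{"type":"number"}},"required":["deltas"]}

```bash
mkdir -p pics; cat > h.py <<'E'
import numpy as np, cv2
from plant import get_state, cams, ctrl
def cam(n):
    c=cams.read_camera(n); c['f']=240/np.tan(np.radians(c['vfov'])/2)
    c['R']=cv2.Rodrigues(np.array(c['rvec'],float))[0]; c['t']=np.array(c['tvec'],float).ravel(); return c
def ray(c,u,v):
    d=c['R'].T@np.array([(u-c['cx'])/c['f'],(v-c['cy'])/c['f'],1]); return -c['R'].T@c['t'],d
def onz(c,u,v,z):
    o,d=ray(c,u,v); return o+d*(z-o[2])/d[2]
def px(c,p):
    q=c['R']@np.array(p,float)+c['t']; return np.array([c['cx']+c['f']*q[0]/q[2],c['cy']+c['f']*q[1]/q[2]])
E
python3 - <<'E'
from h import *
for n in['scene','top']:
    c=cam(n); cv2.imwrite(f'pics/{n}0.png',c['color']); print(n,c['vfov'],c['cx'],c['cy'],-c['R'].T@c['t'],c['R'][2])
print(get_state())
E
```

```text
scene 54.01942883441243 316.18484675048984 233.9101109719976 [-0.06718022  0.9934691   0.6040637 ] [ 0.47523401 -0.77457332 -0.41735934]
top 45.79917420923138 318.2894844666473 240.1383467302365 [0.3344783  0.1554369  1.41494988] [ 0.08249273 -0.00757222 -0.9965629 ]
{'time': 0.1, 'qpos': array([-1.45298935e+00,  2.87110534e-01,  1.57803364e+00, -3.18528170e-06,
        1.27856736e+00, -1.50008366e-01]), 'dq': array([-0.0004536 , -0.00314161, -0.00210405,  0.00069601, -0.00201716,
       -0.00067934]), 'joint_efforts': array([ 8.11549344e-04, -4.07295978e+01, -2.93700135e+01, -1.32415053e-04,
        3.40992628e-03, -1.75452439e-07]), 'eef_pos': array([ 0.17857946, -0.65038168,  0.24906148]), 'tcp_rot': array([ 9.91047139e-01,  1.33508221e-01,  1.55326211e-05, -1.05933167e-03]), 'contact_force': array([-0.17983135,  0.61856857,  0.42089026]), 'wrist_torque': array([ 0.01592752, -0.08875433, -0.01117242]), 'finger_force': 0.0, 'opening': 0.9976595094369544}
```

View pics/top0.png

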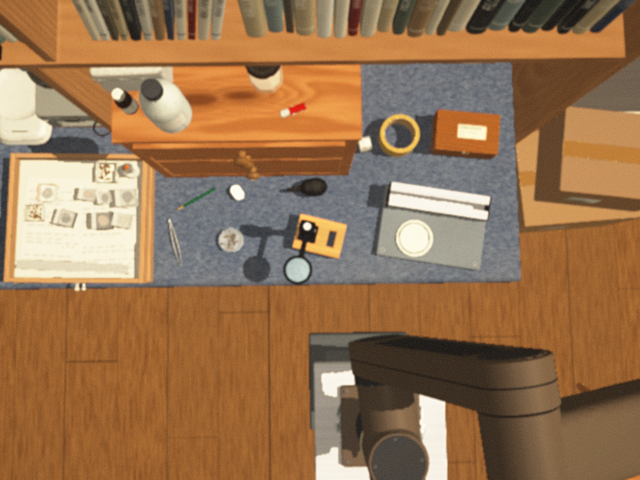

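View pics/scene0.png

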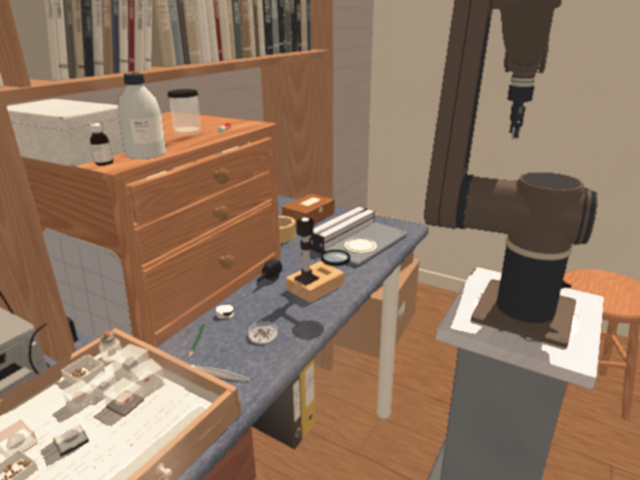

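The top view shows the dish at (231,239), the plate at (414,238), the rail from (389,194) to (489,209), the block at (320,236), the knob at (307,230) and the lens at (297,270). The scene view shows the magnifier upright in the block, with the dish at (263,333).

```bash
python3 - <<'E'
from h import *
c=cam('top'); im=c['color']; hsv=cv2.cvtColor(im,cv2.COLOR_BGR2HSV)
def blobs(m,x0,y0,x1,y1,mn=40):
    k=np.zeros(m.shape,np.uint8); k[y0:y1,x0:x1]=m[y0:y1,x0:x1].astype(np.uint8)*255
    return [q for q in cv2.findContours(k,cv2.RETR_EXTERNAL,cv2.CHAIN_APPROX_NONE)[0] if cv2.contourArea(q)>mn]
def show(n,q,z):
    h=cv2.convexHull(q); (u,v),_,_=e=cv2.fitEllipse(h); r=cv2.minAreaRect(q)
    print(n,'area',cv2.contourArea(q),'ell',np.round(e[0],1),np.round(e[1],1),'->',onz(c,u,v,z).round(4))
    print('   box',[tuple(onz(c,a,b,z)[:2].round(4)) for a,b in cv2.boxPoints(r)],onz(c,*r[0],z).round(4))
H,S,V=[hsv[...,i].astype(int) for i in range(3)]
print('dish px',hsv[239,225:238:4].tolist(),'cloth',hsv[225,210],'plate',hsv[238,414],'base',hsv[255,450],'rail',hsv[197,440],'wood',hsv[245,320])
for q in blobs(S<75,205,218,252,262): show('dish',q,.007)
for q in blobs((V>170)&(S<110),385,212,445,265): show('plate',q,.018)
for q in blobs((V>150)&(S<60),380,175,500,222): show('rail',q,.054)
for q in blobs((H<25)&(S>130)&(V>120),285,205,355,265): show('block',q,.034)
for q in blobs((S<90)&(V>30),370,175,500,275): show('stand',q,.014)
for q in blobs(V<50,290,215,325,250,15): show('knob',q,.171+.019)
for p in [(.0,0,0)]: pass
cv2.imwrite('pics/t1.png',cv2.resize(im[175:290,200:500],None,fx=2.66,fy=2.66,interpolation=cv2.INTER_CUBIC))
w=cam('wrist'); s=get_state(); print('wrist cam',-w['R'].T@w['t']-s['eef_pos'],w['R'][2],w['vfov'])
E
```

```text
dish px [[23, 30, 218], [15, 53, 172], [16, 101, 156], [21, 31, 214]] cloth [109  23 124] plate [ 26  22 252] base [ 23  26 165] rail [ 19  38 230] wood [ 20 155 245]Traceback (most recent call last):
  File "<stdin>", line 12, in <module>
  File "<stdin>", line 7, in show
cv2.error: OpenCV(4.12.0) /io/opencv/modules/imgproc/src/shapedescr.cpp:361: error: (-201:Incorrect size of input array) There should be at least 5 points to fit the ellipse in function 'fitEllipseNoDirect'
```

```bash
python3 - <<'E'
from h import *
c=cam('top'); im=c['color']; hsv=cv2.cvtColor(im,cv2.COLOR_BGR2HSV)
def blobs(m,x0,y0,x1,y1,mn=40):
    k=np.zeros(m.shape,np.uint8); k[y0:y1,x0:x1]=m[y0:y1,x0:x1].astype(np.uint8)*255
    return [q for q in cv2.findContours(k,cv2.RETR_EXTERNAL,cv2.CHAIN_APPROX_NONE)[0] if cv2.contourArea(q)>mn]
def show(n,q,z):
    h=cv2.convexHull(q); r=cv2.minAreaRect(q); (u,v),R=cv2.minEnclosingCircle(h); M=cv2.moments(h)
    print(n,'area',cv2.contourArea(q),'circ',round(u,1),round(v,1),round(R,1),onz(c,u,v,z).round(4),'cen',onz(c,M['m10']/M['m00'],M['m01']/M['m00'],z).round(4))
    print('   box',[tuple(onz(c,a,b,z)[:2].round(4).tolist()) for a,b in cv2.boxPoints(r)],onz(c,*r[0],z).round(4))
H,S,V=[hsv[...,i].astype(int) for i in range(3)]
for q in blobs((H<60),205,218,252,262): show('dish',q,.007)
for q in blobs((V>200)&(S<110),385,212,445,265): show('plate',q,.018)
for q in blobs((V>190)&(S<60),380,175,500,222): show('rail',q,.054)
for q in blobs((H<25)&(S>130)&(V>120),285,205,355,265): show('block',q,.034)
for q in blobs((H<40)&(S<90)&(V>60),370,175,500,275): show('stand',q,.014)
for q in blobs(V<50,290,215,325,250,15): show('knob',q,.19)
cv2.imwrite('pics/t1.png',cv2.resize(im[175:290,200:500],None,fx=2.66,fy=2.66,interpolation=cv2.INTER_CUBIC))
w=cam('wrist'); s=get_state(); print('wrist cam',-w['R'].T@w['t']-s['eef_pos'],w['R'][2],w['vfov'])
E
```

```text
dish area 480.0 circ 230.5 239.4 13.3 [0.4562 0.3628 0.007 ] cen [0.4556 0.3626 0.007 ]
   box [(0.4875, 0.3938), (0.4866, 0.3316), (0.4243, 0.3319), (0.4252, 0.3938)] [0.4559 0.3628 0.007 ]
plate area 1052.5 circ 414.3 237.7 18.9 [ 0.4525 -0.0925  0.018 ] cen [ 0.4526 -0.0924  0.018 ]
   box [(0.4541, -0.0287), (0.5166, -0.0936), (0.4509, -0.156), (0.3889, -0.0911)] [ 0.4525 -0.0923  0.018 ]
rail area 1058.5 circ 438.0 207.5 49.9 [ 0.522  -0.1456  0.054 ] cen [ 0.5259 -0.1428  0.054 ]
   box [(0.531, -0.0248), (0.5608, -0.0301), (0.5206, -0.2679), (0.491, -0.2622)] [ 0.5258 -0.1463  0.054 ]
rail area 826.5 circ 440.0 192.5 49.7 [ 0.5586 -0.1517  0.054 ] cen [ 0.5572 -0.1512  0.054 ]
   box [(0.5658, -0.0306), (0.5885, -0.0347), (0.5485, -0.2722), (0.5259, -0.2678)] [ 0.5572 -0.1514  0.054 ]
block area 1154.0 circ 318.7 236.0 28.5 [0.4589 0.1438 0.034 ] cen [0.4588 0.1437 0.034 ]
   box [(0.4319, 0.2106), (0.515, 0.1895), (0.4856, 0.0762), (0.4027, 0.0979)] [0.4587 0.1436 0.034 ]
stand area 7902.0 circ 433.2 225.4 64.0 [ 0.483 -0.141  0.014] cen [ 0.4831 -0.1391  0.014 ]
   box [(0.4085, 0.0125), (0.6038, -0.023), (0.5573, -0.2895), (0.3627, -0.251)] [ 0.4825 -0.1377  0.014 ]
knob area 152.0 circ 304.4 235.0 14.2 [0.4475 0.176  0.19  ] cen [0.4502 0.1712 0.19  ]
   box [(0.4207, 0.1962), (0.479, 0.1825), (0.4709, 0.1487), (0.4126, 0.1625)] [0.4457 0.1725 0.19  ]
wrist cam [0.06680479 0.01745496 0.12262862] [-0.26602903 -0.07146434 -0.96131233] 64.07619556035019
```

View pics/t1.png

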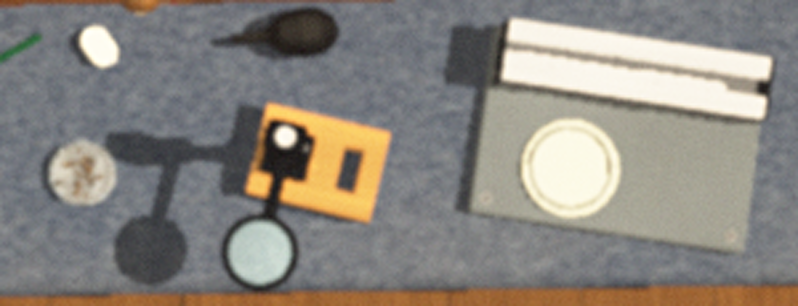

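The enlarged view agrees with the measured sizes: block 86x116 mm, rail 241 mm, dish about 62 mm, slot yaw about -0.167 rad. I'll move over the stand and look more closely with the wrist camera.

Emit:
{"api": "jog_arm", "payload": {
  "deltas": "0.68 1 0.07 0 0 0;0.68 1 0.07 0 0 0;0.68 1 0.07 0 0 0;0.68 1 0.07 0 0 0;0.68 1 0.07 0 0 0;0.68 1 0.07 0 0 0;0.68 1 0.07 0 0 0;0.68 1 0.07 0 0 0;0.68 1 0.07 0 0 0;0.68 1 0.07 0 0 0;0.68 1 0.07 0 0 0;0.68 1 0.07 0 0 0;0.68 1 0.07 0 0 0;0.68 1 0.07 0 0 0;0.68 1 0.07 0 0 0;0.68 1 0.07 0 0 0;0.68 1 0.07 0 0 0;0.68 1 0.07 0 0 0;0.68 1 0.07 0 0 0;0.68 1 0.07 0 0 0",
  "gripper": 1
}}

```text
time: 2.75
eef_pos: [0.4512, -0.2495, 0.2785]
tcp_rot: [0.991, 0.134, 0.0, 0.0]
contact_force: [0.5, 0.1, -0.4]
opening: 0.997
finger_force: 0.0
```

Emit:
{"api": "jog_arm", "payload": {
  "deltas": "0 1 0 0 0 0;0 1 0 0 0 0;0 1 0 0 0 0;0 1 0 0 0 0;0 1 0 0 0 0;0 1 0 0 0 0;0 1 0 0 0 0;0 0 0 0 0 0;0 0 0 0 0 0"
}}

```text
time: 3.88
eef_pos: [0.4507, -0.111, 0.2784]
tcp_rot: [0.991, 0.134, 0.0, 0.0]
contact_force: [-0.2, -0.7, -0.4]
opening: 0.996
finger_force: 0.0
```

```bash
python3 - <<'E'
from h import *
import pickle
c=cam('wrist'); cv2.imwrite('pics/w1.png',c['color']); pickle.dump(c,open('w1.pkl','wb'))
for n,p in dict(plate=(.4525,-.0925,.018),slot=(.5462,-.1084,.054)).items(): print(n,px(c,p))
E
```

```text
plate [299.67192521 193.09657184]
slot [343.58754743  99.61834548]
```

View pics/w1.png

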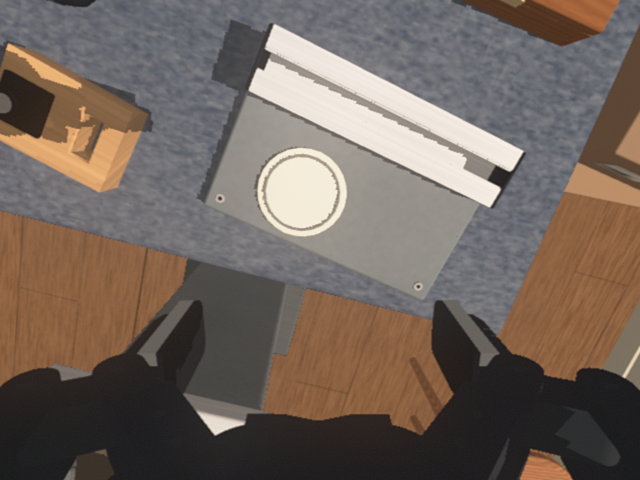

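The wrist view shows the plate centred near (302,192) and the rail's outer corners near (275,25), (522,152), (492,207) and (249,90).

```bash
python3 - <<'E'
from h import *
import pickle
c=pickle.load(open('w1.pkl','rb')); hsv=cv2.cvtColor(c['color'],cv2.COLOR_BGR2HSV); H,S,V=[hsv[...,i].astype(int) for i in range(3)]
def cont(m,x0,y0,x1,y1,mn=300):
    k=np.zeros(m.shape,np.uint8); k[y0:y1,x0:x1]=m[y0:y1,x0:x1]*255
    return [q for q in cv2.findContours(k,cv2.RETR_EXTERNAL,cv2.CHAIN_APPROX_NONE)[0] if cv2.contourArea(q)>mn]
q=max(cont((V>170)&(H<40)&(np.add.outer(np.arange(480)*1.,0*np.arange(640))>145),250,145,352,240),key=cv2.contourArea)
e=cv2.fitEllipse(q); u,v=e[0]; P=onz(c,u,v,.017); print('plate',e,P)
# scan profiles of V across the rail, along local x, at several stations
yaw=-.1675; lx=np.array([np.cos(yaw),np.sin(yaw)]); ly=np.array([-lx[1],lx[0]])
s=np.arange(55,135,.5)
ed=[]
for t in range(-120,50,10):
    pr=[]
    for a in s:
        p=P[:2]+lx*a/1e3+ly*t/1e3; x=px(c,[*p,.054]); pr.append(cv2.getRectSubPix(V.astype(np.float32),(1,1),tuple(map(float,x)))[0,0])
    pr=np.array(pr); b=pr>175; i=np.flatnonzero(np.diff(b.astype(int))); print(t,[(float(s[k]),'+' if b[k+1] else '-') for k in i], int(pr.max()))
for t in (0,): print([int(cv2.getRectSubPix(V.astype(np.float32),(1,1),tuple(map(float,px(c,[*(P[:2]+lx*a/1e3),.054]))))[0,0]) for a in range(55,135,2)])
E
```

```text
plate ((301.8280944824219, 191.6995849609375), (88.29721069335938, 89.07911682128906), 119.42183685302734) [ 0.45427674 -0.09423263  0.017     ]
-120 [(65.5, '+'), (92.0, '-'), (101.0, '+'), (122.0, '-')] 246
-110 [(65.5, '+'), (96.5, '-'), (101.0, '+'), (121.5, '-')] 245
-100 [(65.5, '+'), (96.0, '-'), (101.0, '+'), (121.5, '-')] 245
-90 [(65.5, '+'), (95.5, '-'), (101.0, '+'), (122.0, '-')] 244
-80 [(65.5, '+'), (95.5, '-'), (101.0, '+'), (122.0, '-')] 245
-70 [(65.5, '+'), (96.5, '-'), (101.0, '+'), (122.0, '-')] 244
-60 [(65.5, '+'), (96.0, '-'), (101.0, '+'), (121.5, '-')] 244
-50 [(65.5, '+'), (95.5, '-'), (101.0, '+'), (121.5, '-')] 244
-40 [(65.5, '+'), (95.5, '-'), (101.0, '+'), (121.5, '-')] 245
-30 [(65.5, '+'), (96.0, '-'), (101.0, '+'), (121.5, '-')] 245
-20 [(65.5, '+'), (96.0, '-'), (101.0, '+'), (121.5, '-')] 244
-10 [(65.5, '+'), (95.0, '-'), (100.5, '+'), (121.5, '-')] 245
0 [(65.5, '+'), (95.5, '-'), (100.5, '+'), (121.5, '-')] 245
10 [(65.0, '+'), (96.0, '-'), (100.5, '+'), (121.5, '-')] 245
20 [(65.5, '+'), (96.5, '-'), (100.5, '+'), (121.5, '-')] 244
30 [(65.0, '+'), (95.0, '-'), (100.5, '+'), (121.5, '-')] 244
40 [(65.0, '+'), (95.5, '-'), (100.5, '+'), (121.5, '-')] 243
[163, 164, 164, 165, 144, 132, 241, 238, 239, 240, 241, 241, 241, 240, 243, 241, 240, 240, 242, 242, 233, 155, 156, 180, 219, 238, 239, 239, 241, 241, 241, 240, 241, 242, 123, 121, 119, 121, 119, 120]
```

Emit:
{"api": "jog_arm", "payload": {
  "deltas": "0 1 0 0 0 0;0 1 0 0 0 0;0 1 0 0 0 0;0 1 0 0 0 0;0 1 0 0 0 0;0 1 0 0 0 0;0 1 0 0 0 0;0 1 0 0 0 0;0 1 0 0 0 0;0 1 0 0 0 0;0 1 0 0 0 0;0 1 0 0 0 0;0 0 0 0 0 0;0 0 0 0 0 0"
}}

```text
time: 5.68
eef_pos: [0.4508, 0.1284, 0.2782]
tcp_rot: [0.991, 0.133, -0.0, 0.0]
contact_force: [-0.1, -0.3, -0.2]
opening: 1.002
finger_force: 0.0
```

```bash
python3 - <<'E'
from h import *
import pickle
c=cam('wrist'); cv2.imwrite('pics/w2.png',c['color']); pickle.dump(c,open('w2.pkl','wb'))
for n,p in dict(knobtop=(.466,.1717,.190),lens=(.374,.1955,.127),block=(.4587,.1436,.034),dish=(.456,.3628,.013)).items(): print(n,px(c,p))
E
```

```text
knobtop [248.95415046 208.30492349]
lens [207.29017707 296.3253361 ]
block [303.8594503  190.63029352]
dish [ 86.27297884 130.5798688 ]
```

View pics/w2.png

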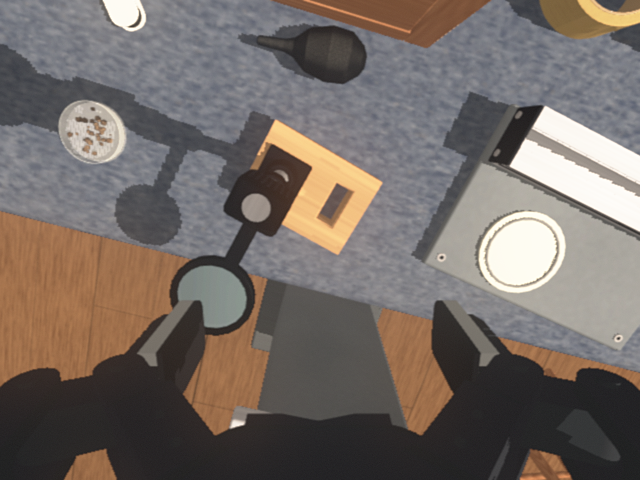

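Emit:
{"api": "jog_arm", "payload": {
  "deltas": "0 1 0 0 0 0;0 1 0 0 0 0;0 1 0 0 0 0;0 1 0 0 0 0;0 1 0 0 0 0;0 1 0 0 0 0;0 1 0 0 0 0;0 1 0 0 0 0;0 1 0 0 0 0;0 1 0 0 0 0;0 0.5 0 0 0 0;0 0 0 0 0 0;0 0 0 0 0 0"
}}

```text
time: 7.35
eef_pos: [0.4506, 0.3388, 0.2782]
tcp_rot: [0.991, 0.133, -0.0, 0.0]
contact_force: [-0.1, -0.6, 0.2]
opening: 0.997
finger_force: 0.0
```

```bash
python3 - <<'E'
from h import *
import pickle
c=cam('wrist'); cv2.imwrite('pics/w3.png',c['color']); pickle.dump(c,open('w3.pkl','wb'))
u,v=px(c,(.456,.3628,.013)); print(u,v)
hsv=cv2.cvtColor(c['color'],cv2.COLOR_BGR2HSV); H=hsv[...,0]
k=((H<60)*255).astype(np.uint8); r=60; m=np.zeros_like(k); a,b=int(u),int(v); m[b-r:b+r,a-r:a+r]=k[b-r:b+r,a-r:a+r]
m=cv2.morphologyEx(m,cv2.MORPH_OPEN,np.ones((3,3)))
for q in cv2.findContours(m,cv2.RETR_EXTERNAL,cv2.CHAIN_APPROX_NONE)[0]:
    if cv2.contourArea(q)>500: e=cv2.fitEllipse(cv2.convexHull(q)); print(e,onz(c,*e[0],.008))
cv2.imwrite('pics/w3c.png',c['color'][max(0,b-110):b+110,max(0,a-150):a+150])
E
```

```text
295.61650033615297 187.48899396460124
((297.9152526855469, 187.6743927001953), (59.566375732421875, 60.275272369384766), 100.71170806884766) [0.45565015 0.36055823 0.008     ]
```

View pics/w3c.png

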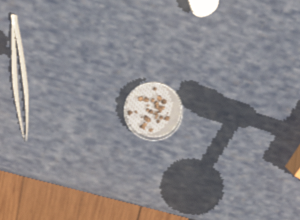

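The wrist view shows the knob's top disc at (257,208) and the lens at (213,297). The dish ellipse centre falls at world (0.456, 0.3605), which matches the top view. I'll descend and pinch it.

Emit:
{"api": "jog_arm", "payload": {
  "deltas": "0.05 0.22 -1 0 0 0;0.05 0.22 -1 0 0 0;0.05 0.22 -1 0 0 0;0.05 0.22 -1 0 0 0;0.05 0.22 -1 0 0 0;0 0 -1 0 0 0;0 0 -1 0 0 0;0 0 -1 0 0 0;0 0 -1 0 0 0;0 0 -1 0 0 0;0 0 -1 0 0 0;0 0 -1 0 0 0;0 0 -0.8 0 0 0;0 0 0 0 0 0"
}}

```text
time: 9.15
eef_pos: [0.4546, 0.3605, 0.0205]
tcp_rot: [0.991, 0.133, -0.002, 0.001]
contact_force: [-0.5, 1.2, -0.0]
opening: 0.997
finger_force: 0.0
```

Emit:
{"api": "jog_arm", "payload": {
  "deltas": "0 0 0 0 0 0;0 0 0 0 0 0;0 0 0 0 0 0;0 0 0 0 0 0",
  "gripper": 0.6,
  "squeeze": 20
}}

```text
time: 9.65
eef_pos: [0.4566, 0.3616, 0.0237]
tcp_rot: [0.991, 0.134, 0.001, -0.0]
contact_force: [-0.3, -0.1, 4.4]
opening: 0.666
finger_force: 21.9
```

Emit:
{"api": "jog_arm", "payload": {
  "deltas": "0 0 0.3 0 0 0;0 0 0.6 0 0 0;0 0 1 0 0 0;0 0 1 0 0 0;0 0 1 0 0 0;0 0 1 0 0 0;0 0 1 0 0 0;0 0 1 0 0 0;0 0 1 0 0 0;0 -0.3 1 0 0 0;0 -0.6 1 0 0 0;0 -1 1 0 0 0;0 -1 1 0 0 0;0 -1 0.5 0 0 0;0 -1 0.2 0 0 0;0 -1 0 0 0 0;0 -1 0 0 0 0;0 -1 0 0 0 0;0 -1 0 0 0 0;0 -1 0 0 0 0",
  "gripper": 0.5
}}

```text
time: 12.15
eef_pos: [0.455, 0.1617, 0.2731]
tcp_rot: [0.991, 0.133, -0.001, 0.0]
contact_force: [-0.1, -0.0, -0.3]
opening: 0.665
finger_force: 21.4
```

Emit:
{"api": "jog_arm", "payload": {
  "deltas": "0 -1 0 0 0 0;0 -1 0 0 0 0;0 -1 0 0 0 0;0 -1 0 0 0 0;0 -1 0 0 0 0;0 -1 0 0 0 0;0 -1 -0.5 0 0 0;0 -1 -1 0 0 0;0 -1 -1 0 0 0;0 -1 -1 0 0 0;0 -1 -1 0 0 0;0 -0.8 -1 0 0 0;0 -0.5 -1 0 0 0;0 -0.2 -1 0 0 0;0 0 -1 0 0 0;0 0 -0.5 0 0 0;0 0 0 0 0 0"
}}

```text
time: 14.28
eef_pos: [0.4547, -0.0868, 0.0933]
tcp_rot: [0.991, 0.133, -0.001, -0.001]
contact_force: [0.1, -0.7, 0.5]
opening: 0.666
finger_force: 21.5
```

Emit:
{"api": "jog_arm", "payload": {
  "deltas": "0 -0.34 -0.8 0 0 0;0 0 -0.8 0 0 0;0 0 -0.5 0 0 0;0 0 -0.3 0 0 0;0 0 -0.1 0 0 0;0 0 0 0 0 0"
}}

```text
time: 15.02
eef_pos: [0.4558, -0.0937, 0.0444]
tcp_rot: [0.991, 0.134, 0.0, 0.0]
contact_force: [-0.0, -0.4, -1.1]
opening: 0.662
finger_force: 21.5
```

```bash
python3 - <<'E'
from h import *
c=cam('wrist'); cv2.imwrite('pics/w4.png',c['color']); print(get_state()['eef_pos'],get_state()['contact_force'],get_state()['finger_force'])
E
```

```text
[ 0.45594184 -0.09377023  0.04463284] [0.26680186 0.37296065 0.09461244] 21.46028483999544
```

View pics/w4.png

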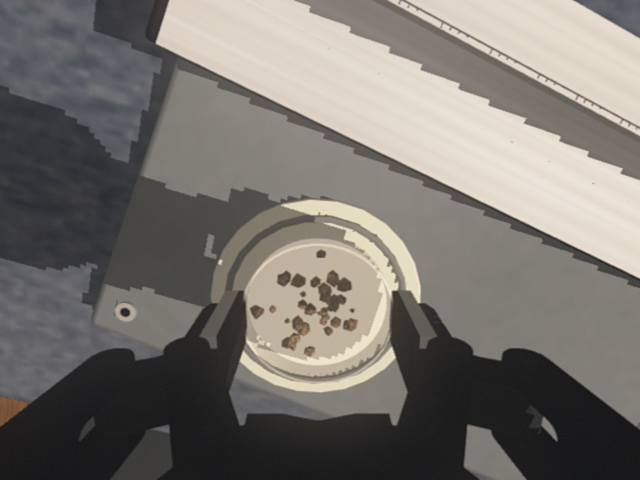

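The dish hangs just above the plate. It is at (317,310) and the plate at (316,296), so it is concentric once the height parallax is allowed for. I'll lower it until it touches.

Emit:
{"api": "jog_arm", "payload": {
  "deltas": "0 0 -0.1 0 0 0;0 0 -0.1 0 0 0;0 0 0 0 0 0"
}}

```text
time: 15.45
eef_pos: [0.4561, -0.0939, 0.0416]
tcp_rot: [0.991, 0.134, -0.0, -0.0]
contact_force: [-3.3, 1.3, 7.7]
opening: 0.667
finger_force: 22.4
```

Emit:
{"api": "jog_arm", "payload": {
  "deltas": "0 0 0 0 0 0;0 0 0 0 0 0;0 0 0 0 0 0;0 0 0 0 0 0",
  "gripper": 1
}}

```text
time: 15.95
eef_pos: [0.4555, -0.0937, 0.0402]
tcp_rot: [0.991, 0.133, -0.0, -0.0]
contact_force: [0.4, 0.6, -0.1]
opening: 1.0
finger_force: 0.0
```

Emit:
{"api": "jog_arm", "payload": {
  "deltas": "0 0 0.5 0 0 0;0 0 1 0 0 0;0 0 1 0 0 0;0 0 1 0 0 0;0 0 1 0 0 0;0 0 1 0 0 0;0 0 1 0 0 0;0 0 1 0 0 0;0 0 1 0 0 0;0 0 1 0 0 0;0 0 1 0 0 0;0 0 0.5 0 0 0;0 0 0 0 0 0"
}}

```text
time: 17.58
eef_pos: [0.4559, -0.0938, 0.2612]
tcp_rot: [0.991, 0.133, 0.001, 0.001]
contact_force: [-1.1, 0.3, -0.2]
opening: 1.001
finger_force: 0.0
```

```bash
python3 - <<'E'
from h import *
import pickle
print(get_state()['eef_pos'])
c=cam('wrist'); cv2.imwrite('pics/w5.png',c['color']); pickle.dump(c,open('w5.pkl','wb'))
print([px(c,p).round() for p in [(.4545,-.0935,.018),(.4545,-.0935,.031),(.5465,-.1098,.054)]])
a,b=map(int,px(c,(.4545,-.0935,.025))); cv2.imwrite('pics/w5c.png',cv2.resize(c['color'][max(0,b-90):b+90,max(0,a-120):a+120],None,fx=3,fy=3,interpolation=cv2.INTER_CUBIC)); print('crop org',a-120,b-90)
c=pickle.load(open('w2.pkl','rb')); g=cv2.cvtColor(c['color'],cv2.COLOR_BGR2GRAY)
def blob(m,x0,y0,x1,y1,z,n):
    k=np.zeros(g.shape,np.uint8); k[y0:y1,x0:x1]=m[y0:y1,x0:x1]*255
    q=max(cv2.findContours(k,cv2.RETR_EXTERNAL,cv2.CHAIN_APPROX_NONE)[0],key=cv2.contourArea); e=cv2.fitEllipse(cv2.convexHull(q)); print(n,np.round(e[0],1),np.round(e[1],1),onz(c,*e[0],z))
blob(g>80,243,194,272,222,.190,'knobtop')
hsv=cv2.cvtColor(c['color'],cv2.COLOR_BGR2HSV); blob((g<60),168,252,257,337,.127,'ring'); 
blob((hsv[...,0]>60)&(hsv[...,0]<110)&(g>80)&(hsv[...,1]>20),180,265,246,325,.130,'glass')
E
```

```text
[ 0.45589796 -0.09383827  0.26123884]
[array([316., 204.]), array([316., 207.]), array([365., 111.])]
crop org 196 115
knobtop [255.7 207.3] [28.6 29.7] [0.46754396 0.16817804 0.19      ]
ring [210.  296.1] [ 79.8 109.5] [0.37476891 0.19353354 0.127     ]
glass [240.  297.6] [5.3 6.6] [0.38122293 0.17048767 0.13      ]
```

View pics/w5c.png

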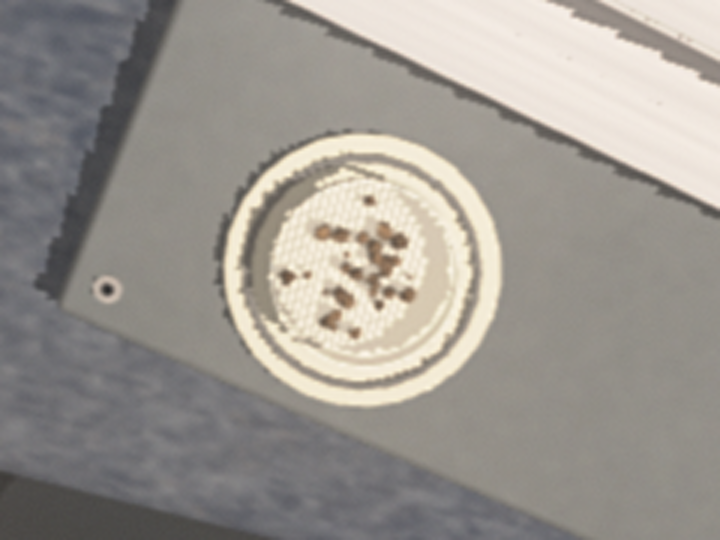

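The dish sits concentric in the rim, at (358,265) in the crop against (363,270) for the plate. The knob is at about (0.4675, 0.168), and turning +1.05 rad lines the fingers up with the arm.

Emit:
{"api": "jog_arm", "payload": {
  "deltas": "0 1 0 0 0 0.75;0 1 0 0 0 0.75;0 1 0 0 0 0.75;0 1 0 0 0 0.75;0 1 0 0 0 0.75;0 1 0 0 0 0.75;0 1 0 0 0 0.75;0.1 1 0 0 0 0.75;0.1 1 0 0 0 0.75;0.1 1 0 0 0 0.75;0.1 1 0 0 0 0.75;0.1 1 0 0 0 0.75;0.1 1 0 0 0 0.75;0 0.1 0 0 0 0.75;0 0 0 0 0 0;0 0 0 0 0 0"
}}

```text
time: 19.62
eef_pos: [0.4673, 0.1681, 0.2596]
tcp_rot: [0.791, 0.612, -0.001, -0.0]
contact_force: [0.4, -0.3, -1.0]
opening: 1.005
finger_force: 0.0
```

```bash
python3 - <<'E'
from h import *
from scipy.spatial.transform import Rotation as R
s=get_state(); y=R.from_quat(s['tcp_rot']).as_matrix()[:,1]; print(s['eef_pos'],'yaw_y',np.arctan2(y[1],y[0]),s['qpos'])
c=cam('wrist'); cv2.imwrite('pics/w6.png',c['color']); g=cv2.cvtColor(c['color'],cv2.COLOR_BGR2GRAY)
u,v=map(int,px(c,(.4675,.168,.19)));print(u,v)
r=30;k=np.zeros(g.shape,np.uint8);k[v-r:v+r,u-r:u+r]=(g[v-r:v+r,u-r:u+r]>80)*255
for q in cv2.findContours(k,cv2.RETR_EXTERNAL,cv2.CHAIN_APPROX_NONE)[0]:
    if cv2.contourArea(q)>200: e=cv2.fitEllipse(cv2.convexHull(q)); print(e,onz(c,*e[0],.19))
E
```

```text
[0.46731644 0.16807381 0.25957773] yaw_y -0.2542761686267698 [ 1.40681250e-01 -1.21780208e-01  1.99493745e+00 -5.75577362e-05
  1.26979469e+00  3.94974167e-01]
318 263
((323.5186767578125, 265.2652282714844), (40.899600982666016, 47.23783874511719), 1.2519593238830566) [0.46962593 0.16627078 0.19      ]
((330.55352783203125, 263.47564697265625), (60.024532318115234, 169.7061004638672), 86.1187973022461) [0.47349635 0.16631526 0.19      ]
```

View pics/w6.png

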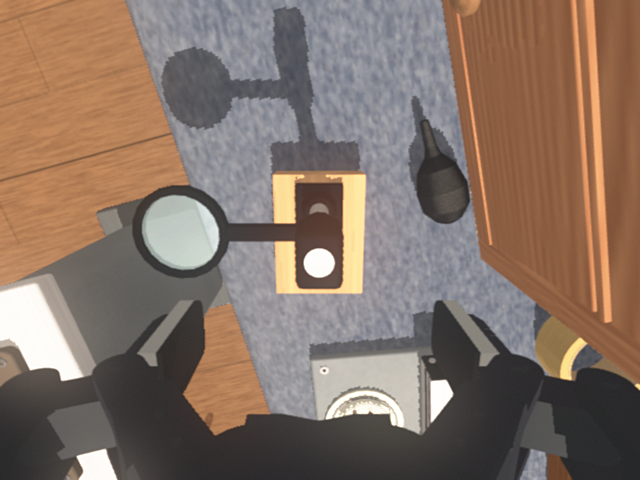

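The knob disc is at (319,262), where predicted, with the arm square to the fingers and the dish still on the plate. I'll descend and grip.

Emit:
{"api": "jog_arm", "payload": {
  "deltas": "0 0 -1 0 0 0;0 0 -1 0 0 0;0 0 -1 0 0 0;0 0 -1 0 0 0;0 0 -0.5 0 0 0;0 0 0 0 0 0"
}}

```text
time: 20.42
eef_pos: [0.4672, 0.168, 0.1697]
tcp_rot: [0.791, 0.612, -0.001, -0.0]
contact_force: [-0.4, -0.3, 0.5]
opening: 1.002
finger_force: 0.0
```

Emit:
{"api": "jog_arm", "payload": {
  "deltas": "0 0 0 0 0 0;0 0 0 0 0 0;0 0 0 0 0 0;0 0 0 0 0 0;0 0 0 0 0 0;0 0 0 0 0 0",
  "gripper": 0,
  "squeeze": 80
}}

```text
time: 21.18
eef_pos: [0.4679, 0.1683, 0.1707]
tcp_rot: [0.791, 0.612, 0.0, 0.0]
contact_force: [-0.0, -1.0, 2.6]
opening: 0.297
finger_force: 79.7
```

Emit:
{"api": "jog_arm", "payload": {
  "deltas": "0 0 0.4 0 0 0;0 0 0.8 0 0 0;0 0 1 0 0 0;0 0 1 0 0 0;0 -0.3 0.3 0 0 -0.3;0 -0.6 0 0 0 -0.6;0 -1 0 0 0 -1;0 -1 0 0 0 -1;0 -1 0 0 0 -1;0 -1 0 0 0 -1;0 -1 0 0 0 -1;0 -1 0 0 0 -1;0 -1 0 0 0 -1;0 -1 0 0 0 -1;0 -1 0 0 0 -1;0.5 -1 0 0 0 -1;0.8 -1 0 0 0 -1;0.8 -1 0 0 0 -1;0.8 -1 0 0 0 -1;0.6 -0.7 0 0 0 -0.7"
}}

```text
time: 23.68
eef_pos: [0.537, -0.1252, 0.2386]
tcp_rot: [0.997, -0.074, -0.002, -0.0]
contact_force: [0.1, 0.1, -4.7]
opening: 0.291
finger_force: 79.2
```

Emit:
{"api": "jog_arm", "payload": {
  "deltas": "0.4 -0.3 0 0 0 -0.3;0 0 0 0 0 0;0 0 0 0 0 0;0 0 0 0 0 0"
}}

```text
time: 24.18
eef_pos: [0.5452, -0.1292, 0.2403]
tcp_rot: [0.996, -0.086, -0.0, -0.0]
contact_force: [-0.4, -0.1, -5.1]
opening: 0.294
finger_force: 79.2
```

```bash
python3 - <<'E'
from h import *
import pickle
from scipy.spatial.transform import Rotation as R
s=get_state(); y=R.from_quat(s['tcp_rot']).as_matrix()[:,1]; print(s['eef_pos'],'yaw_y',np.arctan2(y[1],y[0]),s['contact_force'],s['finger_force'],s['opening'])
lx=np.array([.9857,-.1687]); ly=-lx[::-1]*[-1,1]*-1; ly=np.array([.1687,.9857])
def scan(c,ts,P=np.array([.4545,-.0938])):
    V=c['color'].max(2).astype(np.float32); S=np.arange(50,140,.25)
    for t in ts:
        q=np.array([px(c,[*(P+lx*a/1e3+ly*t/1e3),.054]) for a in S]); pr=np.array([cv2.getRectSubPix(V,(1,1),tuple(map(float,x)))[0,0] if 1<x[0]<638 and 1<x[1]<478 else 0 for x in q])
        b=pr>175; i=np.flatnonzero(np.diff(b.astype(int))); print(t,[(float(S[k]),'+' if b[k+1] else '-') for k in i])
print('w1');scan(pickle.load(open('w1.pkl','rb')),[-80,-40,0])
print('w5');scan(pickle.load(open('w5.pkl','rb')),[-60,-40,-20,0,20])
c=cam('wrist'); cv2.imwrite('pics/w7.png',c['color']); print('w7'); scan(c,[-100,-80,-60,40,50])
cv2.imwrite('pics/s7.png',cam('scene')['color'])
E
```

```text
[ 0.54522907 -0.12915336  0.24026062] yaw_y -1.7422851564146686 [-0.44980774 -0.05015638 -5.11759236] 79.196115732193 0.2940817457744227
w1
-80 [(65.75, '+'), (95.75, '-'), (101.0, '+'), (122.0, '-')]
-40 [(65.5, '+'), (95.75, '-'), (101.0, '+'), (121.75, '-')]
0 [(65.25, '+'), (95.5, '-'), (100.75, '+'), (121.75, '-')]
w5
-60 [(65.75, '+'), (95.25, '-'), (101.0, '+'), (121.75, '-')]
-40 [(65.5, '+'), (96.25, '-'), (101.0, '+'), (121.75, '-')]
-20 [(65.25, '+'), (95.0, '-'), (101.0, '+'), (121.75, '-')]
0 [(65.25, '+'), (95.75, '-'), (100.75, '+'), (121.5, '-')]
20 [(65.5, '+'), (96.5, '-'), (100.75, '+'), (121.5, '-')]
w7
-100 [(122.75, '-'), (126.25, '+'), (127.5, '-')]
-80 [(122.5, '-'), (126.25, '+'), (127.75, '-')]
-60 [(122.75, '-'), (127.0, '+'), (127.25, '-')]
40 [(50.5, '+'), (71.25, '-'), (72.5, '+'), (79.0, '-'), (80.25, '+'), (85.25, '-'), (87.5, '+'), (122.0, '-')]
50 [(50.5, '+'), (84.0, '-'), (87.5, '+'), (122.0, '-')]
```

View pics/w7.png

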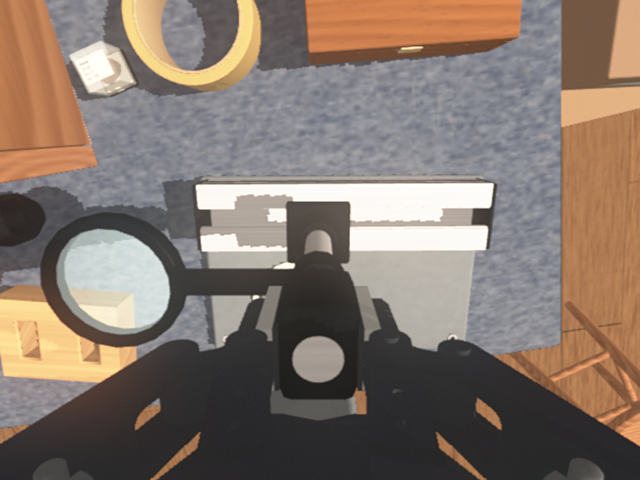

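The wrist view shows the magnifier held with its arm along the rail. The knob disc is at (318,359), the flange at (319,232) and the lens at (114,280). Next I'll check where the column sits relative to the TCP.

```bash
python3 - <<'E'
from h import *
s=get_state(); T=s['eef_pos']; lx=np.array([.9857,-.1687]); ly=np.array([.1687,.9857])
c=cam('wrist'); g=cv2.cvtColor(c['color'],cv2.COLOR_BGR2GRAY)
def ell(m,x0,y0,x1,y1,z,n,d):
    k=np.zeros(g.shape,np.uint8); k[y0:y1,x0:x1]=m[y0:y1,x0:x1]*255
    q=max(cv2.findContours(k,cv2.RETR_EXTERNAL,cv2.CHAIN_APPROX_NONE)[0],key=cv2.contourArea); e=cv2.fitEllipse(cv2.convexHull(q)); p=onz(c,*e[0],z); r=(p-T)[:2]
    print(n,np.round(e[0],1),np.round(e[1],1),'rel TCP across',(r@lx*1e3).round(2),'along',(r@ly*1e3).round(2),'size mm',np.round(np.array(e[1])*np.linalg.norm(p-(-c['R'].T@c['t']))/c['f']*1e3,1))
ell(g>100,285,330,355,390,T[2]+.0193,'disc',0)
ell((g<50),38,208,182,350,T[2]-.044,'ring',0)
hs=cv2.cvtColor(c['color'],cv2.COLOR_BGR2HSV)
for z in (T[2]-.137+.004,T[2]-.137+.010):
  q=[onz(c,u,v,z) for u,v in [(287,202),(349,202)]]; print('flange far corners rel TCP', [(((p-T)[:2]@lx*1e3).round(1),((p-T)[:2]@ly*1e3).round(1)) for p in q])
print('dist ring->', )
E
```

```text
disc [317.8 358.8] [45.9 51.7] rel TCP across 1.1 along -0.99 size mm [14.9 16.7]
ring [ 62.3 240.9] [17.9 60.5] rel TCP across 20.62 along 114.76 size mm [ 9.8 32.9]
flange far corners rel TCP [(np.float64(21.8), np.float64(19.7)), (np.float64(21.7), np.float64(-22.1))]
flange far corners rel TCP [(np.float64(22.9), np.float64(19.2)), (np.float64(22.8), np.float64(-21.7))]
dist ring->
```

Emit:
{"api": "jog_arm", "payload": {
  "deltas": "0.08 0.98 0 0 0 0.02;0 0 0 0 0 0;0 0 -0.6 0 0 0;0 0 -0.4 0 0 0;0 0 -0.3 0 0 0;0 0 -0.3 0 0 0;0 0 -0.3 0 0 0;0 0 0 0 0 0"
}}

```text
time: 25.32
eef_pos: [0.5469, -0.1101, 0.2016]
tcp_rot: [0.996, -0.085, -0.001, -0.0]
contact_force: [0.5, -0.0, -4.7]
opening: 0.293
finger_force: 79.7
```

Emit:
{"api": "jog_arm", "payload": {
  "deltas": "0 0 -0.2 0 0 0;0 0 -0.2 0 0 0;0 0 0 0 0 0"
}}

```text
time: 25.7
eef_pos: [0.5469, -0.11, 0.1938]
tcp_rot: [0.996, -0.085, -0.001, -0.0]
contact_force: [-0.1, 0.5, -4.9]
opening: 0.294
finger_force: 79.7
```

Emit:
{"api": "jog_arm", "payload": {
  "deltas": "0 0 -0.2 0 0 0;0 0 -0.1 0 0 0;0 0 -0.1 0 0 0;0 0 0 0 0 0"
}}

```text
time: 26.2
eef_pos: [0.5478, -0.1103, 0.1876]
tcp_rot: [0.996, -0.085, 0.001, 0.0]
contact_force: [-1.2, 0.5, 4.3]
opening: 0.295
finger_force: 80.7
```

Emit:
{"api": "jog_arm", "payload": {
  "deltas": "0 0 -0.06 0 0 0;0 0 0 0 0 0;0 0 0 0 0 0"
}}

```text
time: 26.58
eef_pos: [0.5478, -0.1103, 0.1861]
tcp_rot: [0.996, -0.085, 0.001, 0.0]
contact_force: [-1.9, 2.1, 6.0]
opening: 0.295
finger_force: 80.8
```

Emit:
{"api": "jog_arm", "payload": {
  "deltas": "0 0 0 0 0 0.4;0 0 0 0 0 0.8;0 0 0 0 0 0.8;0 0 0 0 0 0.5;0 0 0 0 0 0"
}}

```text
time: 27.2
eef_pos: [0.5482, -0.1107, 0.1864]
tcp_rot: [0.999, 0.04, 0.002, 0.001]
contact_force: [-0.6, 0.7, 6.0]
opening: 0.294
finger_force: 81.0
```

Turning freely, so I'll continue: 1.32 rad remain.

Emit:
{"api": "jog_arm", "payload": {
  "deltas": "0 0 0 0 0 0.9;0 0 0 0 0 1;0 0 0 0 0 1;0 0 0 0 0 1;0 0 0 0 0 1;0 0 0 0 0 1;0 0 0 0 0 1;0 0 0 0 0 1;0 0 0 0 0 1;0 0 0 0 0 1;0 0 0 0 0 1;0 0 0 0 0 1;0 0 0 0 0 0.9;0 0 0 0 0 0.4;0 0 0 0 0 0;0 0 0 0 0 0"
}}

```text
time: 29.2
eef_pos: [0.5486, -0.1104, 0.1865]
tcp_rot: [0.765, 0.644, 0.001, 0.002]
contact_force: [1.0, 0.2, 5.7]
opening: 0.294
finger_force: 81.0
```

```bash
python3 - <<'E'
from h import *
from scipy.spatial.transform import Rotation as R
s=get_state(); m=R.from_quat(s['tcp_rot']).as_matrix(); y=m[:,1]; print(s['eef_pos'],'yaw_y',np.arctan2(y[1],y[0]),'z',m[:,2],s['contact_force'],s['wrist_torque'],s['finger_force'])
E
```

```text
[ 0.548583   -0.11041904  0.18652528] yaw_y -0.17102884263232884 z [ 4.23354295e-03 -9.80949667e-04 -9.99990557e-01] [0.97839952 0.18995472 5.65777153] [0.28368455 0.04378395 0.05746103] 81.0254716873169
```

Emit:
{"api": "jog_arm", "payload": {
  "deltas": "0 0 0.07 0 0 0;0 0 0.06 0 0 0;0 0 0 0 0 0"
}}

```text
time: 29.58
eef_pos: [0.5483, -0.1104, 0.188]
tcp_rot: [0.765, 0.644, 0.001, 0.002]
contact_force: [3.8, 0.2, 2.3]
opening: 0.294
finger_force: 80.5
```

Emit:
{"api": "jog_arm", "payload": {
  "deltas": "0 0 0.05 0 0 0;0 0 0 0 0 0;0 0 0 0 0 0"
}}

```text
time: 29.95
eef_pos: [0.5482, -0.1103, 0.188]
tcp_rot: [0.765, 0.644, 0.001, 0.001]
contact_force: [7.0, -1.5, -2.2]
opening: 0.295
finger_force: 80.0
```

Emit:
{"api": "jog_arm", "payload": {
  "deltas": "0 0 0 0 0 0;0 0 0 0 0 0;0 0 0 0 0 0;0 0 0 0 0 0;0 0 0 0 0 0;0 0 0 0 0 0",
  "gripper": 1
}}

```text
time: 30.7
eef_pos: [0.5472, -0.1101, 0.1888]
tcp_rot: [0.765, 0.644, -0.0, -0.0]
contact_force: [0.2, -0.6, 0.3]
opening: 1.001
finger_force: 0.0
```

Emit:
{"api": "jog_arm", "payload": {
  "deltas": "0 0 0.5 0 0 0;0 0 1 0 0 0;0 0 1 0 0 0;0 0 1 0 0 0;0 0 1 0 0 0;0 0 1 0 0 0;0 0 0 0 0 0"
}}

```text
time: 31.58
eef_pos: [0.5482, -0.1105, 0.3015]
tcp_rot: [0.765, 0.644, 0.001, 0.002]
contact_force: [0.3, -0.8, 0.2]
opening: 1.004
finger_force: 0.0
```

```bash
python3 - <<'E'
from h import *
c=cam('wrist'); w=c['color']; t=cam('top'); sc=cam('scene')
a,b=map(int,px(t,(.49,-.11,.05))); d,e=map(int,px(sc,(.5,-.1,.1)))
cr=lambda im,u,v:cv2.resize(im[v-60:v+60,u-80:u+80],(400,300),interpolation=cv2.INTER_CUBIC)
cv2.imwrite('pics/f.png',np.vstack([np.hstack([cr(t['color'],a,b),cr(sc['color'],d,e)]),np.hstack([cv2.resize(w,(400,300)),np.zeros((300,400,3),np.uint8)])]))
print('exp lens',px(c,(.4545,-.0938,.144)),'dish',px(c,(.4545,-.0938,.025)),'knobtop',px(c,(.548,-.110,.207)), get_state()['eef_pos'])
E
```

```text
exp lens [190.82581359 223.14277623] dish [226.59790407 196.27571833] knobtop [317.3859916  248.39789741] [ 0.54682421 -0.10997233  0.29773301]
```

View pics/f.png

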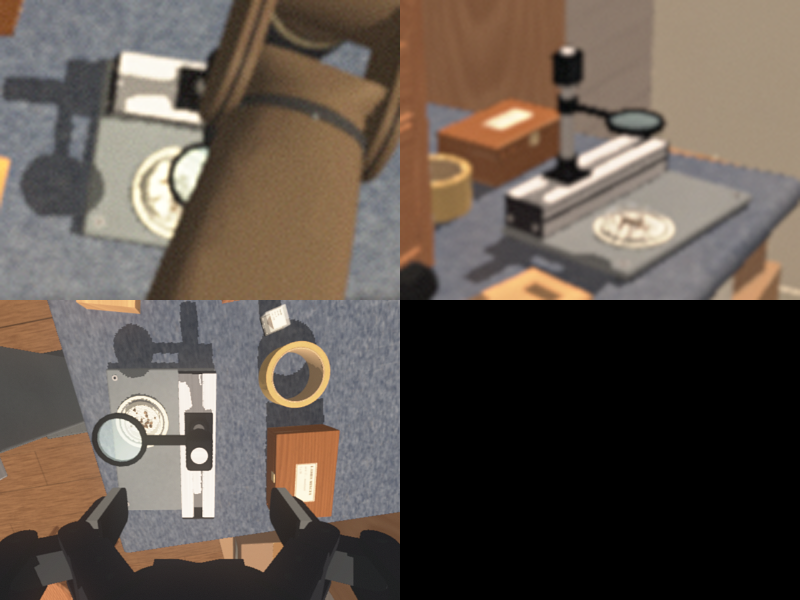

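The wrist view puts the lens at (190,223), matching the expected (191,223) over the dish. The scene view shows the magnifier upright on the rail. I'll hand it in.

Emit:
{"api": "jog_arm", "payload": {
  "deltas": "0 0 0 0 0 0;0 0 0 0 0 0;0 0 0 0 0 0;0 0 0 0 0 0"
}}

```text
time: 32.22
eef_pos: [0.5472, -0.1101, 0.2986]
tcp_rot: [0.765, 0.644, -0.0, -0.0]
contact_force: [0.3, -0.4, 0.4]
opening: 0.997
finger_force: 0.0
```

```bash
python3 -c "
from plant import ctrl
print(ctrl.sign_off())"
```

```text
the job is handed in; nothing more can be done
None
```

The job is handed in at 32 s: the dish is on the viewing plate inside its rim, and the magnifier is clamped in the rail with its lens over the dish; the last camera check agreed, but sign-off returned no verdict.

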